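Slide a test-coupon sled under the held-open spring clip

ROBOT

A 6-joint arm with a two-finger parallel gripper is mounted at the origin on a cart in front of the work surface, level with it; the furniture and walls round the work are solid. World frame = base frame: x ahead of the robot, y to its left, z up, the work surface at z = 0. Lengths are in mm, angles in rad, forces in N, time in s.
With the tool pointing down it reaches from about 400 to 925 mm from the base axis. Payload 12.5 kg.
Tool frame: the origin (TCP) lies on the centre line of the jaws, within the pads' length; the fingertips stand 19 mm ahead of it and the grasp point (between the pads) is the TCP; y points along the fingers, x is the direction in which the jaws open and shut, and the axes are right-handed (so a half turn about y gives the same grasp; the last joint's range is limited). The gripper opens to 95 mm and grips with 3 to 60 N. Pads are 20 mm wide; open, the fingers measure 119 mm over their backs; the gripper's body (75 mm by 180 mm) begins 59 mm behind the grasp point.
Start: joints at [-1.383, 0.491, 1.559, -0, 1.092, -0.106], TCP at [181.018, -598.231, 208.461] pointing down, gripper open.
Joint ranges: [-3.1, 3.1], [-0.84, 2.19], [0.05, 2.79], [-1.13, 4.28], [0.06, 2.93], [-2.69, 2.69]. Speed limits (rad/s): [2.22, 2.22, 2.79, 3.14, 3.14, 3.14].

INTERFACE

Orientations are given as [roll, pitch, yaw] about the fixed x, y, z axes, in that order (R = Rz(yaw) Ry(pitch) Rx(roll)).
In Python, from cell import env gives the robot as it stands. The module is installed in compiled form; this text tells all that it offers.
- The arm moves only by the tool move_arm, never from a script. Its argument "rows" is a list of rows, each an object of numbers: "tx", "ty", "tz": the shift along the tool's x, y, z in cm; "rx", "ry", "rz": the turn, a rotation vector about the tool's x, y, z in rad; "grip": the opening in per cent of the stroke, from 0 (shut) to 100 (fully open). In form: [{"tx": .., "ty": .., "tz": .., "rx": .., "ry": .., "rz": .., "grip": ..}, ...]. A call has 1 to 10 rows; each row shifts and turns the commanded pose from where the row before left it, along the tool's axes as they then stand; what a row does not reach is not made up. A row lasts 1/12 s, in which the tool goes at most 41.7 mm and 7.16 degrees, less where a joint would pass 70% of its speed; a pose out of reach is approached as far as the arm can. A call is refused whole if a number of a shift passes 4.17 or a number of a turn 0.125, either way. A call with a gripper value outside its range is refused whole. The fingers move at their own pace and stop on an object; the grip force is fixed at half the most. Time passes only in rows, so rows that do not move let the fingers close. It gives the time, the measured TCP pose, the force and the opening at its end, in the units of the state.
- env.state(): the state, without advancing time (a new reading comes with each control period).
- env.read_camera(name): name is "scene" or "top" or "wrist"; returns (picture, depth): 384x512x3 uint8, blue, green, red; 384x512 float32, mm along the optical axis (not along the pixel's ray), 0 where there is no reading.
- env.calibration(name): a dict with "vertical_fov" (degrees; the focal length in pixels is half the picture's height over the tangent of half this angle, whatever the lens; pixels are square), "cx", "cy" (the principal point, pixels), "eye" and "rotation" of the camera in the world. Camera axes: x right, y up, looking along -z (the intrinsics and any distortion apply to the point x, -y, -z); pixel columns grow to the right and rows downward; lengths in mm; the calibration is good to about 2 mm. A picture is of the moment at which its call begins: read the wrist's pose just before it. calibration takes no time and is no camera call; for the wrist camera it gives the pose at the moment of the call.
- env.job_done(): hands the job in, once; it reports no verdict.
The state is a dict: "t": time; "joints": joint angles; "qvel": joint speeds; "tau": joint torques, N m; "eef_pos": TCP position; "tcp_rot": TCP orientation; "ft_force": force on the tool from outside, world axes, zero at the start; "moment": the same for the moment, N m; "opening": opening from 0.0 (shut) to 1.0 (fully open).
Only numpy, scipy, OpenCV 4.12 (cv2) and the standard library are available. Lean on these libraries where they do the work, as an engineer would, in place of code of your own. Each camera call takes 0.05 s, during which the arm holds its last target.

TASK

On the wooden jig, press the spring clip's long thumb bar down with one fingertip so that its nose lifts, and keep it down while your other fingertip pushes the sled by its upright lip along the channel, under the nose, until it is fully home against the end stop. Only when it is home let the bar come up, so that the clip clamps the sled, and move clear. Push only: never lift the sled, and leave the eraser and the binder clip on the board undisturbed.

Things in the scene. Friction and masses are not known exactly. Their poses are not given: they have to be found in the camera images.
- jig: fixed wooden board 190 x 190 x 15 mm carrying a channel. Origin: on the underside, below the channel's centre line; +x = push direction along the channel, +y = towards the thumb bar, z up. Board spans x -110..80, y -100..90 mm; its top is the channel floor (z 15 mm). Two aluminium rails, 5 mm high, x -60..65, inner faces y +-21.5 mm. Hinge posts 18 mm above the board at y 30..42, x -85, -5, 58 mm
- stop_face (a point): middle of the end stop's face, on the channel floor (jig x 65, y 0, z 15 mm): an aluminium bar across the channel, 12 mm high. The sled is home when its front touches it
- clip (a joint): rocker clip, hinged parallel to jig x at y 36 mm, 12 mm above the board. 0 = sprung shut (nose 3 mm above the channel floor, blocks the sled), 0.10 = clamping the sled's plate, 0.26 rad = bar fully down (stop; nose 11 mm up). The nose clears the sled above 0.12; aim for 0.2. Springs shut when released. 28 mm from the hinge line the bar takes about 4 N to start, 8 N fully down
- bar_mid (a point): point on the top face of the clip's thumb bar, moving with it: jig x -25, y 66 mm, 16 mm above the board when shut, about 8 mm when fully down. The bar is a smooth steel plate, 150 mm long (jig x -100..50) and reaching from y 42 to 82 mm; a fingertip can slide along its whole length while pressing
- nose (a point): lowest point of the clip's rounded nose (over jig x 36..52 mm, at y 6 mm), which comes down on the sled's plate
- sled: loose dark steel sled, about 0.12 kg, in the channel: plate 70 (jig x) x 40 x 6 mm, white coupon on top, and across its rear end an upright lip 6 mm thick, 40 mm wide, its top 22 mm above the channel floor. Origin: centre of the underside; axes as the jig's; the lip's rear face is at x -35, the front at x 35 mm. Home: origin at jig x 30 mm. Starts 35 to 60 mm short of that
- eraser: eraser in its sleeve, 20 x 42 x 12 mm, lying on the board on the -y side of the channel; origin centre of underside. Leave alone
- binder_clip: black binder clip, 22 x 40 x 23 mm, lying on the board on the -y side of the channel; origin centre of underside. Leave alone
Mind the look-alikes: they are no part of the job. What is meant by the sled is not blue, green or pink, and is the larger of those in its own colour.

How it is judged (in metres and radians):
On the way, in this order (a step that is already met when the one before it is completed fails the run):
1. a fingertip holds the thumb bar down, the nose raised, with the sled not yet under it (value of joint clip above 0.13 rad and contact force between the fingers and jig above 0.5 N and x of sled in the frame of jig below 0.006 m), for 0.1 s.
2. the sled is pushed home while the bar is still held down (value of joint clip above 0.12 rad and contact force between the fingers and jig above 0.5 N and x of sled in the frame of jig above 0.027 m), for 0.1 s.
At the end, for the whole second after the job is handed in: The sled lies flat in the channel within 3.5 mm of the end stop, at rest, and the clip has been let up onto it (clip joint between 0.06 and 0.13 rad, so the nose rests on the plate) (x of sled in the frame of jig above 0.0265 m and z of sled in the frame of jig below 0.018 m and angle between sled's own z axis and vertical below 0.05 rad and value of joint clip between 0.06 and 0.13 rad and linear speed of sled below 0.01 m/s); the robot touches nothing.
It fails at once if the sled is lifted (more than 8 mm off the channel floor) or tipped (z of sled in the frame of jig above 0.023 m or angle between sled's own z axis and vertical above 0.25 rad).
It fails at once if the eraser or the binder clip is moved more than 15 mm (distance of any of eraser, binder_clip from where it was at the start of the episode above 0.015 m).
It also fails if it takes over 48 s, if anything falls off the work surface, if the arm or the gripper's body presses on something with over 40 N, if the wrist force passes 120 N, or if a joint passes its speed limit or range.

## Working session

There is one attempt and no reset: what is moved stays moved. The work goes in short steps, Python scripts to look and compute and a tool call to move; the robot and the scene stay as the last step left them, time stands still between calls to the robot, and variables do not carry over. Pictures are saved under pics/ and viewed, and the job is handed in when it is done.

Besides the shell and the picture viewer there is one more tool, called after "Request:" as name([rows], argument=value, ...), one row to a line, values as JSON. move_arm: Moves the arm, as the interface text tells. Its arguments: {"type":"object","properties":{"rows":{"type":"array"}},"required":["rows"]}

```bash
mkdir -p pics; ls; cat > h.py <<'E'
import numpy as np, cv2
from cell import env
def snap(n,f):
    im,d=env.read_camera(n); cv2.imwrite(f'pics/{f}.png',im); np.save(f'pics/{f}.npy',d); return im,d
def pt(n,u,v,d=None,c=None):
    c=c or env.calibration(n); return c
E
python3 - <<'E'
from h import *
for n in ("scene","top"):
    snap(n,n+"0"); c=env.calibration(n); print(n,c)
print(env.state())
E
```

```text
pics
scene {'vertical_fov': 54.42839965777892, 'cx': 254.2389907597193, 'cy': 192.47025021056788, 'eye': array([119.44490182, 502.00404418, 742.51667348]), 'rotation': array([ 0.83576265, -0.00558579, -2.52560102])}
top {'vertical_fov': 44.3819641018795, 'cx': 255.22266319791927, 'cy': 190.80716849878516, 'eye': array([ 433.56746666, -125.2857396 , 1342.43536772]), 'rotation': array([ 0.09032099, -0.02062843, -1.57397115])}
{'t': 0.1, 'joints': array([-1.38261518e+00,  4.91511200e-01,  1.55938265e+00, -2.90033123e-05,
        1.09169604e+00, -1.05575252e-01]), 'qvel': array([ 0.00079974, -0.00020673, -0.00230967, -0.00033947, -0.0029808 ,
       -0.00015185]), 'tau': array([ 1.64351539e-03, -6.13623834e+01, -2.58606201e+01,  6.93341601e-02,
        4.69962310e-02, -5.99231180e-05]), 'eef_pos': array([ 180.95733865, -598.00302106,  207.91479915]), 'tcp_rot': array([-1.57071682e+00,  9.94388640e-04, -1.27702651e+00]), 'ft_force': array([ 0.14493725, -1.45726039, -0.07113451]), 'moment': array([-0.03389417, -0.02739728,  0.06581318]), 'opening': 0.99729678220943}
```

View pics/scene0.png

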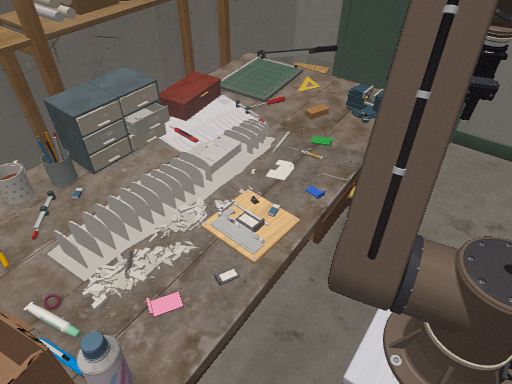

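View pics/top0.png

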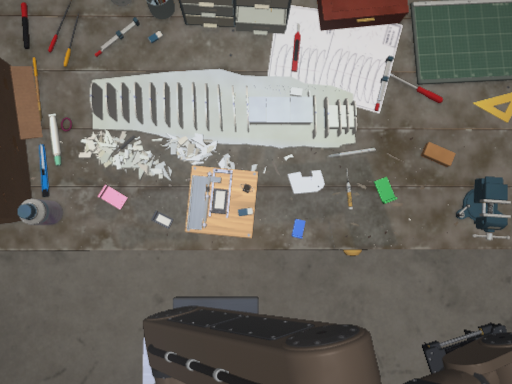

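```bash
cat >> h.py <<'E'
from scipy.spatial.transform import Rotation as R
def rot(c): return R.from_euler('xyz',c['rotation']).as_matrix()
def foc(c): return 192/np.tan(np.radians(c['vertical_fov'])/2)
def onplane(c,u,v,z):
    d=rot(c)@np.array([(u-c['cx'])/foc(c),-(v-c['cy'])/foc(c),-1.])
    e=np.array(c['eye']); return e+d*(z-e[2])/d[2]
def ondepth(c,u,v,dep):
    return np.array(c['eye'])+rot(c)@(dep*np.array([(u-c['cx'])/foc(c),-(v-c['cy'])/foc(c),-1.]))
def proj(c,P):
    q=rot(c).T@(np.array(P,float)-c['eye']); return c['cx']+foc(c)*q[0]/-q[2], c['cy']-foc(c)*q[1]/-q[2]
E
python3 - <<'E'
from h import *
im=cv2.imread('pics/top0.png'); d=np.load('pics/top0.npy')
cv2.imwrite('pics/topc.png',cv2.resize(im[155:245,150:270],None,fx=6,fy=6,interpolation=cv2.INTER_CUBIC))
c=env.calibration('top')
for u,v in((187,237),(257,237),(257,168),(187,167)): print(onplane(c,u,v,15))
for u,v in((240,225),(198,200),(163,150)): print(ondepth(c,u,v,d[v,u]))
E
```

```text
[424.15366852  38.35628638  15.        ]
[ 423.50110369 -157.63181389   15.        ]
[ 618.87342037 -158.31865007   15.        ]
[621.7928797   40.30542705  15.        ]
[ 457.30442684 -109.8935322    11.5502489 ]
[527.07897602   7.26999746  26.65055416]
[674.04414184 112.26838627  -4.49460088]
```

View pics/topc.png

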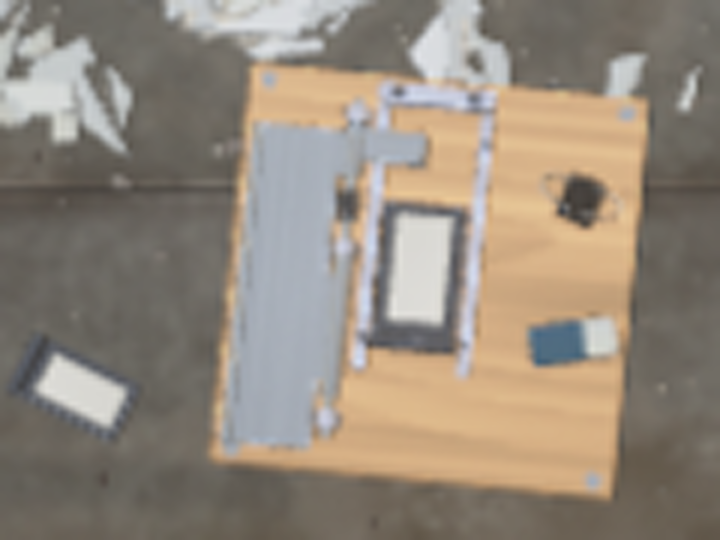

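```bash
python3 - <<'E'
from h import *
c=env.calibration('top')
J=np.array([[-110,90],[80,90],[80,-100],[-110,-100]],float)
px=[(212,458),(250,65),(648,98),(611,496)]
W=np.array([onplane(c,150+u/6-.4,155+v/6-.4,15)[:2] for u,v in px])
print(W)
Jc=J-J.mean(0);Wc=W-W.mean(0)
th=np.arctan2((Jc[:,0]*Wc[:,1]-Jc[:,1]*Wc[:,0]).sum(),(Jc*Wc).sum()); 
Rm=np.array([[np.cos(th),-np.sin(th)],[np.sin(th),np.cos(th)]]); t=W.mean(0)-Rm@J.mean(0)
print(th,t, (J@Rm.T+t-W))
for n,(u,v),z in(('stop',(438,105),27),('sledlipback',(412,350),37),('sledfront',(428,207),21),('small',(75,388),6)):
    p=onplane(c,150+u/6-.4,155+v/6-.4,z)[:2]; print(n,p,Rm.T@(p-t))
tgt=Rm@np.array([-85,33])+t; s=env.state();print('target',tgt, 'delta tool', s['eef_pos'])
E
```

```text
[[ 441.09163056   44.29798199]
 [ 626.27508399   28.27387707]
 [ 610.46101557 -159.99567359]
 [ 422.80823504 -142.00046829]]
-0.0908867122767074 [540.55088915 -53.73813204] [[-1.91818502  1.57620412]
 [ 2.11416413  0.35559796]
 [ 0.68352147 -0.59065393]
 [-0.87950058 -1.34114815]]
stop [605.5961208  -61.19033088] [65.45314066 -1.51782925]
sledlipback [490.35055739 -50.04259743] [-50.32854995  -0.87598248]
sledfront [558.13831734 -56.35813162] [17.75263408 -1.01292213]
small [474.17457927 110.0927022 ] [-80.97190604 157.13022368]
target [458.89684835 -13.15959558] delta tool [ 180.95733865 -598.00302106  207.91479915]
```

Request:
move_arm([
  {"tx":-3.0,"tz":2.7},
  {"tx":-3.0,"tz":2.7},
  {"tx":-3.0,"tz":2.7},
  {"tx":-3.0,"tz":2.7},
  {"tx":-3.0,"tz":2.7},
  {"tx":-3.0,"tz":2.7},
  {"tx":-3.0,"tz":2.7},
  {"tx":-3.0,"tz":2.7},
])

```text
validation failed for argument at $.ro...
```

Request:
move_arm([
  {"tx":-3.0,"tz":2.7},
  {"tx":-3.0,"tz":2.7},
  {"tx":-3.0,"tz":2.7},
  {"tx":-3.0,"tz":2.7},
  {"tx":-3.0,"tz":2.7},
  {"tx":-3.0,"tz":2.7},
  {"tx":-3.0,"tz":2.7},
  {"tx":-3.0,"tz":2.7},
])

```text
validation failed for argument at $.ro...
```

Request:
move_arm([
  {"ry":0.1,"grip":57},
  {"ry":0.1,"grip":57},
  {"ry":0.1,"grip":57},
  {"ry":0.095,"grip":57},
  {"grip":57},
  {"grip":57},
  {"grip":57},
])

```text
validation failed for argument at $.ro...
```

```bash
python3 - <<'E'
from h import *
s=env.state();print({k:s[k] for k in('t','joints','eef_pos','tcp_rot','ft_force','opening')})
print(env.calibration('wrist'))
im,d=snap('wrist','w1'); snap('top','t1')
E
```

```text
{'t': 0.1, 'joints': array([-1.38261518e+00,  4.91511200e-01,  1.55938265e+00, -2.90033123e-05,
        1.09169604e+00, -1.05575252e-01]), 'eef_pos': array([ 180.95733865, -598.00302106,  207.91479915]), 'tcp_rot': array([-1.57071682e+00,  9.94388640e-04, -1.27702651e+00]), 'ft_force': array([ 0.14493725, -1.45726039, -0.07113451]), 'opening': 0.99729678220943}
{'vertical_fov': 65.15362429333437, 'cx': 254.95839170551605, 'cy': 195.91645424251956, 'eye': array([ 253.02764022, -576.14800973,  383.7555125 ]), 'rotation': array([-0.27055931,  0.001773  , -1.27710546])}
```

View pics/w1.png

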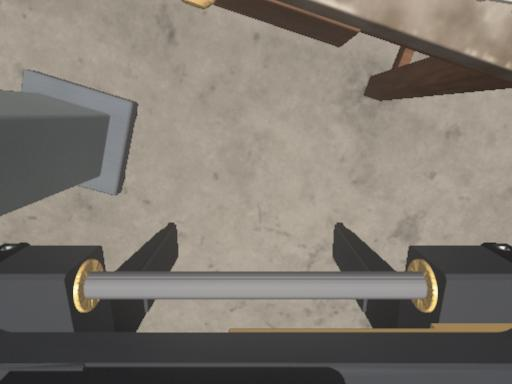

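Request:
move_arm([
  {"tx":-3.0,"ty":0,"tz":2.7,"rx":0,"ry":0,"rz":0,"grip":57},
  {"tx":-3.0,"ty":0,"tz":2.7,"rx":0,"ry":0,"rz":0,"grip":57},
  {"tx":-3.0,"ty":0,"tz":2.7,"rx":0,"ry":0,"rz":0,"grip":57},
  {"tx":-3.0,"ty":0,"tz":2.7,"rx":0,"ry":0,"rz":0,"grip":57},
  {"tx":-3.0,"ty":0,"tz":2.7,"rx":0,"ry":0,"rz":0,"grip":57},
  {"tx":-3.0,"ty":0,"tz":2.7,"rx":0,"ry":0,"rz":0,"grip":57},
  {"tx":-3.0,"ty":0,"tz":2.7,"rx":0,"ry":0,"rz":0,"grip":57},
  {"tx":-3.0,"ty":0,"tz":2.7,"rx":0,"ry":0,"rz":0,"grip":57},
])

```text
t: 0.87
eef_pos: [318.5, -304.1, 208.5]
tcp_rot: [-1.571, -0.0, -1.277]
ft_force: [0.3, -0.5, 0.8]
opening: 0.578
```

Request:
move_arm([
  {"tx":-3.0,"ty":0,"tz":2.7,"rx":0,"ry":0,"rz":0,"grip":57},
  {"tx":-3.0,"ty":0,"tz":2.7,"rx":0,"ry":0,"rz":0,"grip":57},
  {"tx":-3.0,"ty":0,"tz":2.7,"rx":0,"ry":0,"rz":0,"grip":57},
  {"tx":-3.0,"ty":0,"tz":2.7,"rx":0,"ry":0,"rz":0,"grip":57},
  {"tx":-3.0,"ty":0,"tz":2.7,"rx":0,"ry":0,"rz":0,"grip":57},
  {"tx":-3.0,"ty":0,"tz":2.7,"rx":0,"ry":0,"rz":0,"grip":57},
  {"tx":-3.0,"ty":0,"tz":2.7,"rx":0,"ry":0,"rz":0,"grip":57},
  {"tx":-3.0,"ty":0,"tz":2.7,"rx":0,"ry":0,"rz":0,"grip":57},
])

```text
t: 1.53
eef_pos: [455.9, -11.6, 208.6]
tcp_rot: [-1.57, -0.0, -1.277]
ft_force: [1.5, -0.2, -0.3]
opening: 0.571
```

Request:
move_arm([
  {"tx":0,"ty":0,"tz":0,"rx":0,"ry":0.1,"rz":0,"grip":57},
  {"tx":0,"ty":0,"tz":0,"rx":0,"ry":0.1,"rz":0,"grip":57},
  {"tx":0,"ty":0,"tz":0,"rx":0,"ry":0.1,"rz":0,"grip":57},
  {"tx":0,"ty":0,"tz":0,"rx":0,"ry":0.085,"rz":0,"grip":57},
  {"tx":0,"ty":0,"tz":0,"rx":0,"ry":0,"rz":0,"grip":57},
  {"tx":0,"ty":0,"tz":0,"rx":0,"ry":0,"rz":0,"grip":57},
])

```text
t: 2.03
eef_pos: [455.4, -13.7, 208.4]
tcp_rot: [-1.571, -0.0, -1.659]
ft_force: [0.0, -0.2, -0.6]
opening: 0.57
```

```bash
python3 - <<'E'
from h import *
s=env.state();print({k:s[k] for k in('t','joints','eef_pos','tcp_rot','ft_force','opening')})
c=env.calibration('wrist');print(c); np.save('pics/w1c.npy',c,allow_pickle=True)
im,d=snap('wrist','w1')
E
```

```text
{'t': 2.0333, 'joints': array([-1.75102841e-01,  2.50946383e-01,  1.95538784e+00, -9.09075794e-05,
        9.35345676e-01,  1.48423030e+00]), 'eef_pos': array([455.44166781, -13.67162472, 208.39542679]), 'tcp_rot': array([-1.57088957e+00, -6.53412343e-05, -1.65927918e+00]), 'ft_force': array([ 0.02609289, -0.15056033, -0.61075687]), 'opening': 0.569728806694084}
{'vertical_fov': 65.15362429333437, 'cx': 254.95839170551605, 'cy': 195.91645424251956, 'eye': array([530.41724614, -20.03475587, 384.20617337]), 'rotation': array([-2.70980669e-01,  4.72648320e-04, -1.65935074e+00])}
```

View pics/w1.png

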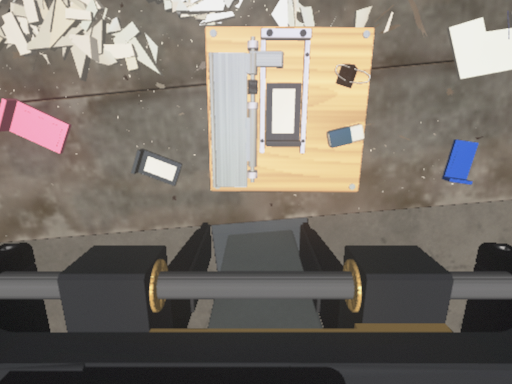

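```bash
python3 - <<'E'
from h import *
im=cv2.imread('pics/w1.png')
cv2.imwrite('pics/w1c.png',cv2.resize(im[15:205,195:385],None,fx=3.1,fy=3.1,interpolation=cv2.INTER_CUBIC))
E
```

```text
(no output)
```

View pics/w1c.png

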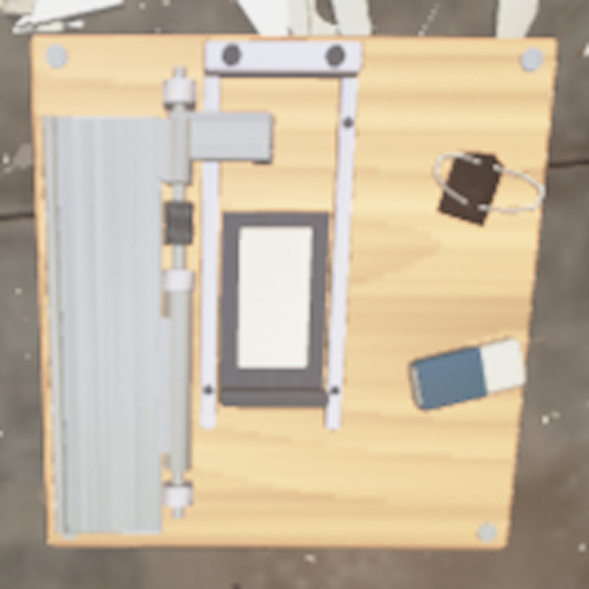

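```bash
python3 - <<'E'
from h import *
c=env.calibration('wrist')
f=lambda u,v:(195+(u+.5)/3.1-.5,15+(v+.5)/3.1-.5)
J=np.array([[-110,90],[80,90],[80,-100],[-110,-100]],float)
px=[(49,545),(32,36),(556,38),(506,547)]
W=np.array([onplane(c,*f(u,v),15)[:2] for u,v in px]);print(W)
Jc=J-J.mean(0);Wc=W-W.mean(0)
th=np.arctan2((Jc[:,0]*Wc[:,1]-Jc[:,1]*Wc[:,0]).sum(),(Jc*Wc).sum()); 
Rm=np.array([[np.cos(th),-np.sin(th)],[np.sin(th),np.cos(th)]]); t=W.mean(0)-Rm@J.mean(0)
print(th,t, (J@Rm.T+t-W))
for n,(u,v),z in(('stopface',(282,76),27),('liprear',(273,406),37),('lipL',(221,400),37),('lipR',(328,400),37),('front',(275,213),21),('railL',(208,428),20),('railR',(333,428),20),('post',(177,497),33),('post2',(179,280),33),('post3',(179,93),33),('barNear',(160,532),31),('barNearO',(62,532),31)):
    p=onplane(c,*f(u,v),z)[:2]; print(n,p.round(1),(Rm.T@(p-t)).round(1))
d=np.load('pics/w1.npy'); 
for u,v in((400,300),(120,300),(275,290),(270,398)):
    U,V=map(int,map(round,f(u,v)));print(ondepth(c,U,V,d[V,U]).round(1))
E
```

```text
[[ 440.39356284   44.74980241]
 [ 626.47377514   26.89997834]
 [ 609.37077159 -158.70275546]
 [ 423.06412246 -141.56323749]]
-0.09300184661270731 [540.22507386 -53.56867838] [[-1.33501254  1.50804129]
 [ 1.76367962  1.71297631]
 [ 1.22179412 -1.86319434]
 [-1.65046121 -1.35782326]]
stopface [603.3 -59.5] [63.4 -0.1]
liprear [491.1 -48.4] [-49.4   0.6]
lipL [495.  -29.4] [-47.3  19.9]
lipR [491.5 -68.7] [-47.1 -19.6]
front [559.3 -54.9] [19.1  0.5]
railL [482.9 -24. ] [-59.8  24.2]
railR [478.6 -72.5] [-59.6 -24.6]
post [459.3  -9.8] [-84.6  36.1]
post2 [538.7 -17.8] [-4.8 35.5]
post3 [599.9 -23.3] [56.6 35.6]
barNear [445.7  -1.9] [-98.9  42.7]
barNearO [449.   36.2] [-99.1  80.9]
[ 524.9 -101.6   13.9]
[534.2   4.8  29.9]
[532.5 -52.7  21. ]
[494.2 -47.8  36.9]
```

```bash
cat >> h.py <<'E'
th=-0.093; Rm=np.array([[np.cos(th),-np.sin(th)],[np.sin(th),np.cos(th)]]); t0=np.array([540.3,-53.6])
def jig(p): return Rm.T@(np.array(p)[:2]-t0)
def stat():
    s=env.state(); print('t',s['t'],'jig',jig(s['eef_pos']).round(1),'tip above board',round(s['eef_pos'][2]-19-15,1),'rot',s['tcp_rot'].round(4),'F',s['ft_force'].round(1),'op',round(s['opening'],3))
E
python3 -c "
from h import *
stat()"
```

```text
t 2.0833 jig [-88.2  31.8] tip above board 174.4 rot [-1.5709e+00 -1.0000e-04 -1.6591e+00] F [-0.5  0.4  0.5] op 0.566
```

Request:
move_arm([
  {"tx":-0.1,"ty":2.5,"tz":0.5,"rx":0,"ry":0.005,"rz":0,"grip":57},
  {"tx":0,"ty":2.5,"tz":0.5,"rx":0,"ry":0,"rz":0,"grip":57},
  {"tx":0,"ty":2.5,"tz":0.5,"rx":0,"ry":0,"rz":0,"grip":57},
  {"tx":0,"ty":2.5,"tz":0.4,"rx":0,"ry":0,"rz":0,"grip":57},
  {"tx":0,"ty":2.5,"tz":0.3,"rx":0,"ry":0,"rz":0,"grip":57},
  {"tx":0,"ty":2.0,"tz":0,"rx":0,"ry":0,"rz":0,"grip":57},
  {"tx":0,"ty":0.5,"tz":0,"rx":0,"ry":0,"rz":0,"grip":57},
  {"tx":0,"ty":0,"tz":0,"rx":0,"ry":0,"rz":0,"grip":57},
])

```text
t: 2.75
eef_pos: [476.9, -14.8, 57.4]
tcp_rot: [-1.573, 0.0, -1.666]
ft_force: [0.3, 0.1, 0.6]
opening: 0.571
```

```bash
python3 - <<'E'
from h import *
stat()
im,d=snap('wrist','w2');im,d=snap('scene','s2')
cv2.imwrite('pics/s2c.png',cv2.resize(im[170:270,190:310],None,fx=6,fy=6,interpolation=cv2.INTER_CUBIC))
E
```

```text
t 2.75 jig [-66.7  32.7] tip above board 23.4 rot [-1.5735e+00  1.0000e-04 -1.6657e+00] F [0.3 0.1 0.6] op 0.571
```

View pics/w2.png

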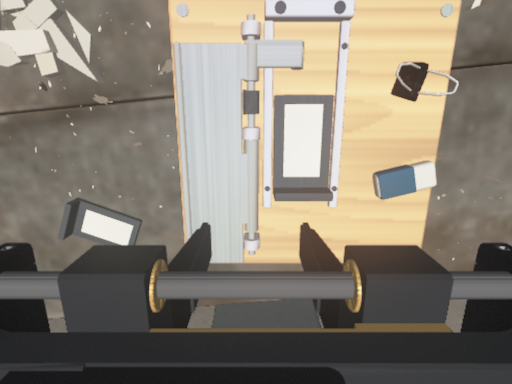

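View pics/s2c.png

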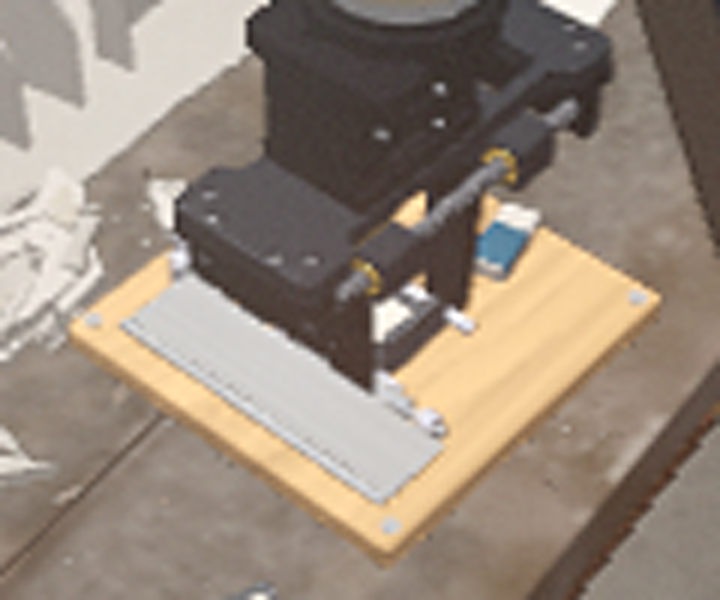

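Request:
move_arm([
  {"tx":0,"ty":0.3,"tz":0,"rx":0,"ry":0,"rz":0,"grip":57},
  {"tx":0,"ty":0.3,"tz":0,"rx":0,"ry":0,"rz":0,"grip":57},
  {"tx":0,"ty":0,"tz":0,"rx":0,"ry":0,"rz":0,"grip":57},
  {"tx":0,"ty":0,"tz":0,"rx":0,"ry":0,"rz":0,"grip":57},
])

```text
t: 3.18
eef_pos: [477.6, -14.8, 52.8]
tcp_rot: [-1.57, -0.0, -1.667]
ft_force: [-0.4, -0.5, -0.4]
opening: 0.568
```

Request:
move_arm([
  {"tx":0,"ty":0.1,"tz":0,"rx":0,"ry":0,"rz":0,"grip":57},
  {"tx":0,"ty":0.1,"tz":0,"rx":0,"ry":0,"rz":0,"grip":57},
  {"tx":0,"ty":0,"tz":0,"rx":0,"ry":0,"rz":0,"grip":57},
])

```text
t: 3.43
eef_pos: [477.5, -14.8, 50.4]
tcp_rot: [-1.571, -0.0, -1.667]
ft_force: [0.2, -0.7, 0.2]
opening: 0.568
```

Request:
move_arm([
  {"tx":0,"ty":0.1,"tz":0,"rx":0,"ry":0,"rz":0,"grip":57},
  {"tx":0,"ty":0.1,"tz":0,"rx":0,"ry":0,"rz":0,"grip":57},
  {"tx":0,"ty":0,"tz":0,"rx":0,"ry":0,"rz":0,"grip":57},
])

```text
t: 3.68
eef_pos: [477.4, -14.8, 48.2]
tcp_rot: [-1.571, -0.0, -1.667]
ft_force: [-1.2, 0.1, 1.3]
opening: 0.567
```

```bash
python3 -c "
from h import *
stat()"
```

```text
t 3.6833 jig [-66.2  32.8] tip above board 14.2 rot [-1.5710e+00 -1.0000e-04 -1.6671e+00] F [-1.2  0.1  1.3] op 0.567
```

Request:
move_arm([
  {"tx":0,"ty":0.1,"tz":0,"rx":0,"ry":0,"rz":0,"grip":57},
  {"tx":0,"ty":0.1,"tz":0,"rx":0,"ry":0,"rz":0,"grip":57},
  {"tx":0,"ty":0,"tz":0,"rx":0,"ry":0,"rz":0,"grip":57},
  {"tx":0,"ty":0,"tz":0,"rx":0,"ry":0,"rz":0,"grip":57},
])

```text
t: 4.02
eef_pos: [477.5, -14.8, 46.3]
tcp_rot: [-1.571, -0.0, -1.667]
ft_force: [0.0, -0.3, 0.4]
opening: 0.572
```

```bash
python3 - <<'E'
from h import *
stat()
im,d=snap('wrist','w3')
cv2.imwrite('pics/w3c.png',cv2.resize(im[0:260,150:410],None,fx=2.3,fy=2.3,interpolation=cv2.INTER_CUBIC))
E
```

```text
t 4.0167 jig [-66.2  32.8] tip above board 12.3 rot [-1.5710e+00 -1.0000e-04 -1.6671e+00] F [ 0.  -0.3  0.4] op 0.572
```

View pics/w3c.png

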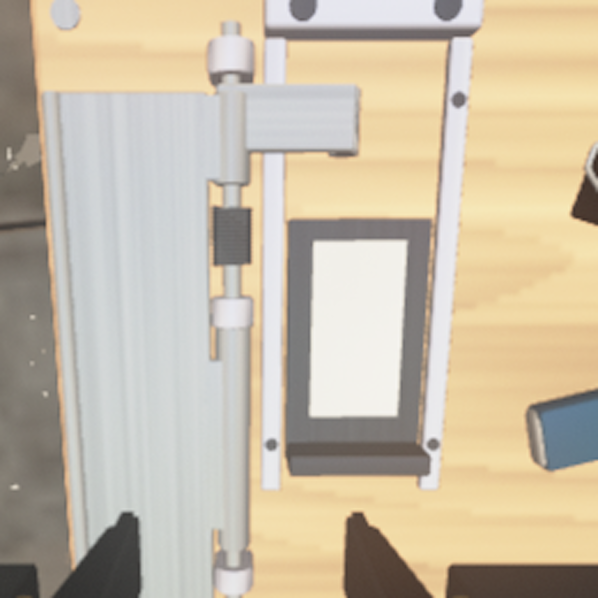

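```bash
python3 - <<'E'
from h import *
c=env.calibration('wrist'); d=np.load('pics/w3.npy'); s=env.state(); print(s['eef_pos'],s['ft_force'])
Rt=R.from_euler('xyz',s['tcp_rot']).as_matrix()
def show(n,cu,cv):
    u=int(150+cu/2.3);v=int(cv/2.3); p=ondepth(c,u,v,d[v,u]); print(n,(u,v),np.r_[jig(p),p[2]].round(1),'tool',(Rt.T@(p-s['eef_pos'])).round(1))
for cu in(80,140,190): show('bar',cu,350)
show('bar near',185,500);show('board',500,300);show('plate coupon',360,350);show('nosearm',300,120);show('lip top',360,462)
for v in (515,520,530,545,560,580): show('fingL',127,v); show('fingR',360,v)
E
```

```text
[477.51407893 -14.81387842  46.41546449] [ 0.52016993  0.09893508 -0.13609831]
bar (184, 152) [-15.1  78.3  29.8] tool [-45.7  16.6  50.9]
bar (210, 152) [-15.   61.5  31.1] tool [-28.9  15.3  51. ]
bar (232, 152) [-15.2  47.7  29.5] tool [-15.1  16.9  50.8]
bar near (230, 217) [-58.7  50.   31.1] tool [-17.2  15.3   7.4]
board (367, 130) [ -2.6 -42.8  14.3] tool [75.4 32.1 63.7]
plate coupon (306, 152) [-16.5  -1.1  21. ] tool [33.7 25.4 49.7]
nosearm (280, 52) [43.3 18.1 29.2] tool [ 14.3  17.2 109.5]
lip top (306, 200) [-45.3   0.3  36.6] tool [32.5  9.8 20.9]
fingL (205, 223) [-54.3  62.9  53.9] tool [-30.2  -7.5  11.7]
fingR (306, 223) [-54.2   2.9  54.8] tool [29.9 -8.4 12. ]
fingL (205, 226) [-54.3  62.1  58.9] tool [-29.4 -12.4  11.7]
fingR (306, 226) [-54.7   3.4  58.4] tool [ 29.3 -12.   11.5]
fingL (205, 230) [-55.5  61.7  62.1] tool [-28.9 -15.7  10.5]
fingR (306, 230) [-54.4   4.6  65.2] tool [ 28.2 -18.8  11.8]
fingL (205, 236) [-56.1  60.5  69.4] tool [-27.8 -23.    9.9]
fingR (306, 236) [-55.7   5.4  70.7] tool [ 27.4 -24.3  10.5]
fingL (205, 243) [-59.7  60.5  70.6] tool [-27.7 -24.2   6.4]
fingR (306, 243) [-57.3   6.2  76.3] tool [ 26.5 -29.9   8.9]
fingL (205, 252) [-65.   60.7  70.8] tool [-27.9 -24.4   1.1]
fingR (306, 252) [-61.6   6.4  78.2] tool [ 26.4 -31.7   4.6]
```

```bash
python3 - <<'E'
from h import *
c=env.calibration('wrist'); d=np.load('pics/w3.npy'); s=env.state(); im=cv2.imread('pics/w3.png')
Rt=R.from_euler('xyz',s['tcp_rot']).as_matrix()
for u in(203,206,208,304,306):
  for v in range(214,230,2):
    p=ondepth(c,u,v,d[v,u]); print((u,v),np.r_[jig(p),p[2]].round(1),'tool',(Rt.T@(p-s['eef_pos'])).round(1),im[v,u])
for q in ([-30,19,10],[-30,19,-10],[-27,19,10],[30,19,10],[-39,19,10],[-30,0,10]):
    print(q,np.round(proj(c,Rt@np.array(q)+s['eef_pos']),1))
cv2.imwrite('pics/w3d.png',cv2.resize(im[190:270,160:360],None,fx=4,fy=4,interpolation=cv2.INTER_NEAREST))
E
```

```text
(203, 214) [-56.5  68.1  31. ] tool [-35.3  15.4   9.5] [207 210 206]
(203, 216) [-58.   68.2  30.7] tool [-35.4  15.7   8. ] [207 209 205]
(203, 218) [-59.6  68.3  30.5] tool [-35.5  15.9   6.5] [206 209 205]
(203, 220) [-61.1  68.4  30.2] tool [-35.6  16.2   4.9] [206 210 205]
(203, 222) [-54.1  64.3  52.8] tool [-31.5  -6.4  11.9] [156 159 155]
(203, 224) [-54.4  63.8  55.5] tool [-31.1  -9.1  11.7] [67 68 67]
(203, 226) [-54.   63.1  59.7] tool [-30.4 -13.3  12. ] [67 69 68]
(203, 228) [-54.   62.6  62.7] tool [-29.9 -16.3  12. ] [66 68 67]
(206, 214) [-56.5  66.   31.2] tool [-33.3  15.3   9.5] [203 205 201]
(206, 216) [-58.1  66.2  30.6] tool [-33.4  15.8   7.9] [201 204 199]
(206, 218) [-59.3  66.2  31.1] tool [-33.4  15.3   6.7] [200 203 198]
(206, 220) [-60.8  66.2  31.1] tool [-33.4  15.3   5.2] [200 203 198]
(206, 222) [-54.3  62.6  52.4] tool [-29.8  -6.   11.7] [144 146 143]
(206, 224) [-54.4  62.1  55.3] tool [-29.4  -8.9  11.6] [68 70 70]
(206, 226) [-55.4  62.   56.2] tool [-29.3  -9.8  10.7] [66 67 68]
(206, 228) [-55.8  61.7  58.3] tool [-28.9 -11.9  10.2] [67 68 69
[... 1091 characters left out ...]

(306, 214) [-62.6  -4.1  14.1] tool [36.9 32.4  3.7] [165 217 240]
(306, 216) [-64.4  -4.3  13.3] tool [37.1 33.1  1.8] [156 206 235]
(306, 218) [-65.7  -4.3  14.1] tool [37.  32.3  0.6] [156 207 235]
(306, 220) [-66.8  -4.1  15.4] tool [36.9 31.  -0.5] [162 214 239]
(306, 222) [-54.3   2.5  52.7] tool [30.2 -6.3 11.9] [121 160 196]
(306, 224) [-54.4   3.   55.9] tool [29.7 -9.5 11.8] [61 72 91]
(306, 226) [-54.7   3.4  58.4] tool [ 29.3 -12.   11.5] [62 73 91]
(306, 228) [-54.3   4.1  62.6] tool [ 28.6 -16.1  11.9] [60 72 91]
[-30, 19, 10] [211.6 211.6]
[-30, 19, -10] [212.7 238.7]
[-27, 19, 10] [216.  211.6]
[30, 19, 10] [299.5 211.6]
[-39, 19, 10] [198.4 211.6]
[-30, 0, 10] [207.3 221.3]
```

View pics/w3d.png

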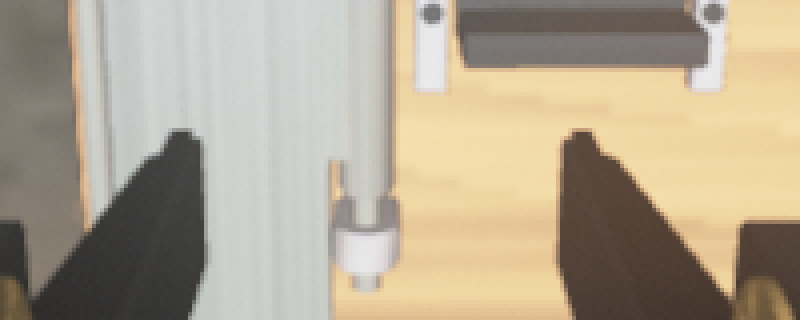

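Request:
move_arm([
  {"tx":0,"ty":0.1,"tz":0,"rx":0,"ry":0,"rz":0,"grip":57},
  {"tx":0,"ty":0.1,"tz":0,"rx":0,"ry":0,"rz":0,"grip":57},
  {"tx":0,"ty":0,"tz":0,"rx":0,"ry":0,"rz":0,"grip":57},
  {"tx":0,"ty":0,"tz":0,"rx":0,"ry":0,"rz":0,"grip":57},
])

```text
t: 4.4
eef_pos: [477.5, -14.8, 44.4]
tcp_rot: [-1.571, -0.0, -1.667]
ft_force: [0.0, -0.7, 0.2]
opening: 0.573
```

```bash
python3 - <<'E'
from h import *
stat()
im,d=snap('scene','s3')
cv2.imwrite('pics/s3c.png',cv2.resize(im[190:260,195:300],None,fx=7,fy=7,interpolation=cv2.INTER_CUBIC))
c=env.calibration('scene'); s=env.state()
Rt=R.from_euler('xyz',s['tcp_rot']).as_matrix()
for q in ([-27,19,10],[-27,19,-10],[-39,19,-10],[-39,19,10],[-39,0,10]):
    print(q,np.round((np.array(proj(c,Rt@np.array(q)+s['eef_pos']))-[195,190])*7,0))
E
```

```text
t 4.4 jig [-66.2  32.8] tip above board 10.4 rot [-1.5709e+00 -1.0000e-04 -1.6670e+00] F [ 0.  -0.7  0.2] op 0.573
[-27, 19, 10] [351. 351.]
[-27, 19, -10] [393. 379.]
[-39, 19, -10] [370. 399.]
[-39, 19, 10] [328. 370.]
[-39, 0, 10] [327. 335.]
```

View pics/s3c.png

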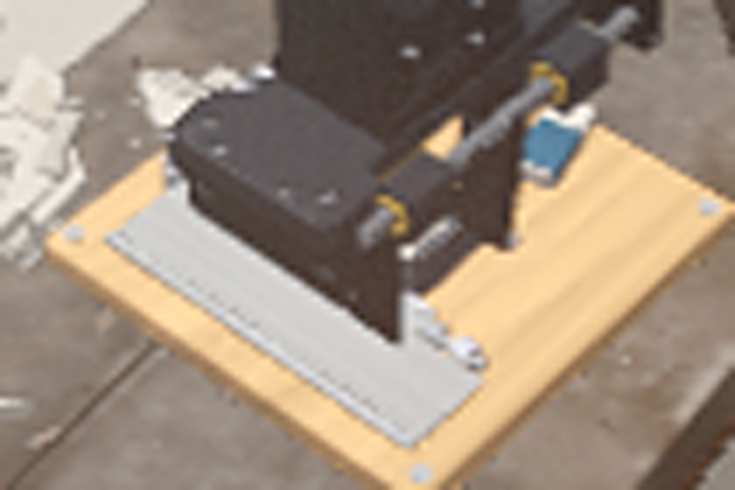

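Request:
move_arm([
  {"tx":0,"ty":0.2,"tz":0,"rx":0,"ry":0,"rz":0,"grip":57},
  {"tx":0,"ty":0.2,"tz":0,"rx":0,"ry":0,"rz":0,"grip":57},
  {"tx":0,"ty":0.2,"tz":0,"rx":0,"ry":0,"rz":0,"grip":57},
  {"tx":0,"ty":0,"tz":0,"rx":0,"ry":0,"rz":0,"grip":57},
  {"tx":0,"ty":0,"tz":0,"rx":0,"ry":0,"rz":0,"grip":57},
])

```text
t: 4.87
eef_pos: [477.4, -14.8, 38.2]
tcp_rot: [-1.571, -0.0, -1.667]
ft_force: [0.8, -0.3, -0.1]
opening: 0.569
```

```bash
python3 - <<'E'
from h import *
stat()
im,d=snap('wrist','w4')
cv2.imwrite('pics/w4c.png',cv2.resize(im[0:260,150:410],None,fx=2.3,fy=2.3,interpolation=cv2.INTER_CUBIC))
im,d=snap('scene','s4')
cv2.imwrite('pics/s4c.png',cv2.resize(im[190:260,195:300],None,fx=7,fy=7,interpolation=cv2.INTER_CUBIC))
E
```

```text
t 4.8667 jig [-66.2  32.8] tip above board 4.2 rot [-1.5711e+00 -1.0000e-04 -1.6670e+00] F [ 0.8 -0.3 -0.1] op 0.569
```

View pics/s4c.png

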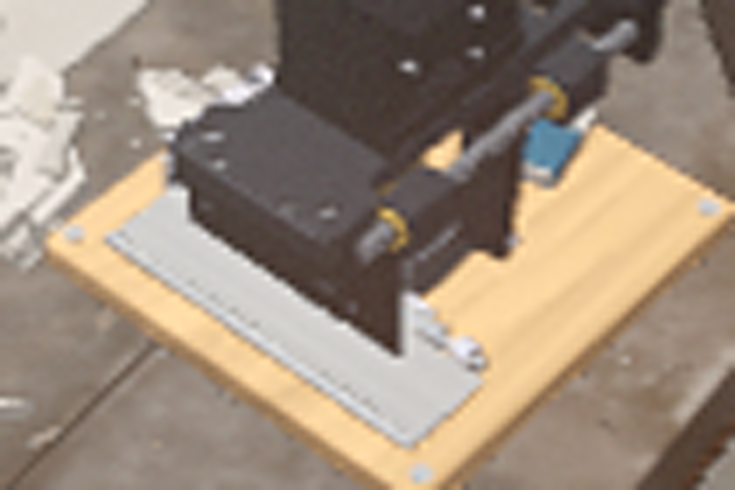

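View pics/w4c.png

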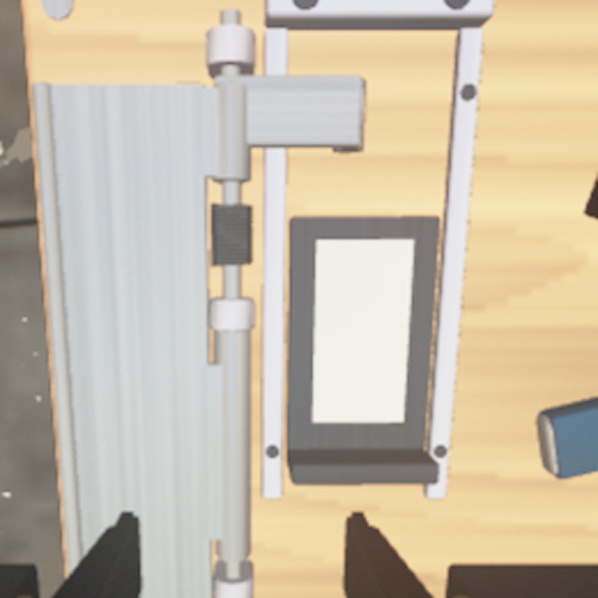

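```bash
python3 - <<'E'
from h import *
c=env.calibration('scene'); d=np.load('pics/s4.npy')
for cu,cv in((395,345),(395,335),(390,325),(380,330),(350,305),(340,310),(300,275),(250,245),(200,205),(215,170),(350,240),(503,245),(505,225),(480,370),(300,330)):
    u=int(195+cu/7);v=int(190+cv/7)
    p=ondepth(c,u,v,d[v,u]); print((cu,cv),np.r_[jig(p),p[2]].round(1))
E
```

```text
(395, 345) [-78.6  63.2  49.8]
(395, 335) [-79.7  64.5  59.1]
(390, 325) [-80.   68.5  66.4]
(380, 330) [-75.7  67.2  58.5]
(350, 305) [-103.3  111.6  130.9]
(340, 310) [-99.5 114.  126.9]
(300, 275) [-82.5 114.7 131.3]
(250, 245) [-61.9 115.4 130.3]
(200, 205) [-38.3 113.3 131.9]
(215, 170) [-55.2 122.1 165.9]
(350, 240) [-103.2  111.   158.9]
(503, 245) [-78.    5.   51.9]
(505, 225) [-79.2   2.9  62. ]
(480, 370) [-95.3  36.9  28.1]
(300, 330) [-37.9  69.8  32.4]
```

Request:
move_arm([
  {"tx":0,"ty":0.2,"tz":0,"rx":0,"ry":0,"rz":0,"grip":57},
  {"tx":0,"ty":0.2,"tz":0,"rx":0,"ry":0,"rz":0,"grip":57},
  {"tx":0,"ty":0.2,"tz":0,"rx":0,"ry":0,"rz":0,"grip":57},
  {"tx":0,"ty":0.2,"tz":0,"rx":0,"ry":0,"rz":0,"grip":57},
  {"tx":0,"ty":0,"tz":0,"rx":0,"ry":0,"rz":0,"grip":57},
  {"tx":0,"ty":0,"tz":0,"rx":0,"ry":0,"rz":0,"grip":57},
])

```text
t: 5.47
eef_pos: [477.4, -14.8, 30.2]
tcp_rot: [-1.571, -0.0, -1.667]
ft_force: [-0.3, 0.2, 0.1]
opening: 0.569
```

```bash
python3 - <<'E'
from h import *
stat()
im,d=snap('wrist','w5')
cv2.imwrite('pics/w5c.png',cv2.resize(im[0:260,150:410],None,fx=2.3,fy=2.3,interpolation=cv2.INTER_CUBIC))
im,d=snap('scene','s5')
cv2.imwrite('pics/s5c.png',cv2.resize(im[190:260,195:300],None,fx=7,fy=7,interpolation=cv2.INTER_CUBIC))
E
```

```text
t 5.4667 jig [-66.2  32.8] tip above board -3.8 rot [-1.5711e+00 -1.0000e-04 -1.6670e+00] F [-0.3  0.2  0.1] op 0.569
```

View pics/s5c.png

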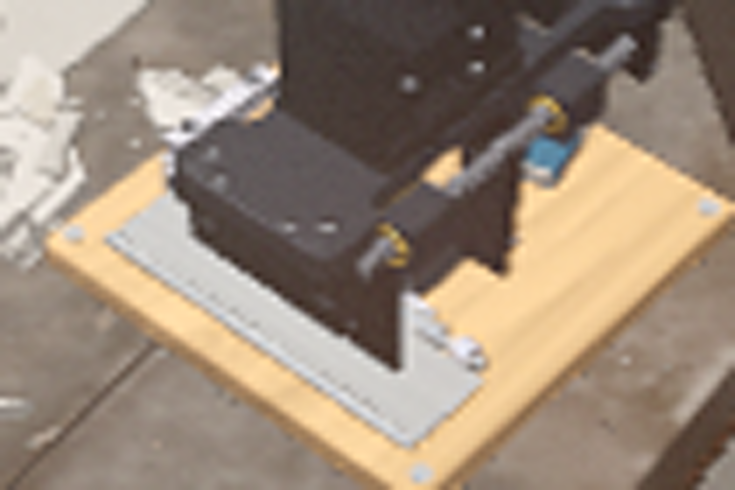

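View pics/w5c.png

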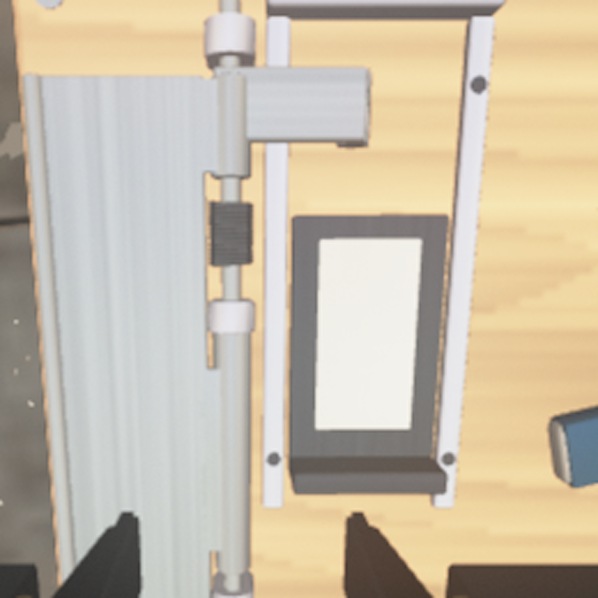

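Request:
move_arm([
  {"tx":0,"ty":0.1,"tz":0,"rx":0,"ry":0,"rz":0,"grip":57},
  {"tx":0,"ty":0.1,"tz":0,"rx":0,"ry":0,"rz":0,"grip":57},
  {"tx":0,"ty":0.1,"tz":0,"rx":0,"ry":0,"rz":0,"grip":57},
  {"tx":0,"ty":0.1,"tz":0,"rx":0,"ry":0,"rz":0,"grip":57},
  {"tx":0,"ty":0,"tz":0,"rx":0,"ry":0,"rz":0,"grip":57},
])

```text
t: 5.98
eef_pos: [477.4, -14.8, 26.2]
tcp_rot: [-1.571, -0.0, -1.667]
ft_force: [0.1, 0.9, -0.4]
opening: 0.571
```

Request:
move_arm([
  {"tx":0,"ty":0.1,"tz":0,"rx":0,"ry":0,"rz":0,"grip":57},
  {"tx":0,"ty":0.1,"tz":0,"rx":0,"ry":0,"rz":0,"grip":57},
  {"tx":0,"ty":0,"tz":0,"rx":0,"ry":0,"rz":0,"grip":57},
])

```text
t: 6.23
eef_pos: [477.6, -14.7, 24.4]
tcp_rot: [-1.571, -0.0, -1.667]
ft_force: [-0.3, 0.9, 4.8]
opening: 0.567
```

Request:
move_arm([
  {"tx":0,"ty":0.1,"tz":0,"rx":0,"ry":0,"rz":0,"grip":57},
  {"tx":0,"ty":0.1,"tz":0,"rx":0,"ry":0,"rz":0,"grip":57},
  {"tx":0,"ty":0,"tz":0,"rx":0,"ry":0,"rz":0,"grip":57},
])

```text
t: 6.48
eef_pos: [477.6, -14.7, 22.5]
tcp_rot: [-1.57, 0.0, -1.667]
ft_force: [-0.9, 1.5, 5.0]
opening: 0.573
```

Request:
move_arm([
  {"tx":0,"ty":0.1,"tz":0,"rx":0,"ry":0,"rz":0,"grip":57},
  {"tx":0,"ty":0.1,"tz":0,"rx":0,"ry":0,"rz":0,"grip":57},
  {"tx":0,"ty":0,"tz":0,"rx":0,"ry":0,"rz":0,"grip":57},
  {"tx":0,"ty":0,"tz":0,"rx":0,"ry":0,"rz":0,"grip":57},
])

```text
t: 6.82
eef_pos: [477.6, -14.7, 20.7]
tcp_rot: [-1.57, 0.0, -1.667]
ft_force: [-0.9, 2.2, 7.1]
opening: 0.572
```

```bash
python3 - <<'E'
from h import *
stat()
im,d=snap('wrist','w6')
cv2.imwrite('pics/w6c.png',cv2.resize(im[0:260,150:410],None,fx=2.3,fy=2.3,interpolation=cv2.INTER_CUBIC))
c=env.calibration('wrist'); 
for x,ys in((0,range(46,82,5)),(-20,range(46,82,5))):
    for y in ys:
        w=Rm@np.array([x,y])+t0; u,v=proj(c,[*w,28]); u,v=int(round(u)),int(round(v)); p=ondepth(c,u,v,np.median(d[v-1:v+2,u-1:u+2])); print(np.r_[jig(p),p[2]].round(1))
w=Rm@np.array([44,20])+t0;u,v=map(int,proj(c,[*w,31]));p=ondepth(c,u,v,d[v,u]);print('nose arm',jig(p),p[2])
E
```

```text
t 6.8167 jig [-66.1  32.9] tip above board -13.3 rot [-1.5704  0.     -1.667 ] F [-0.9  2.2  7.1] op 0.572
[-0.  46.2 28.8]
[-0.1 51.2 27.9]
[-0.1 56.3 27. ]
[-0.1 61.3 26.5]
[-0.1 66.4 26. ]
[-0.2 71.8 24.4]
[-0.2 77.  23.6]
[-0.2 81.9 24.1]
[-19.8  46.1  29.2]
[-20.   51.3  28.3]
[-20.   55.8  27.9]
[-20.2  61.2  26.4]
[-20.4  66.5  25.6]
[-20.5  71.8  24.9]
[-20.6  77.3  23.8]
[-20.6  81.8  24.2]
nose arm [43.85809597 20.50511437] 31.70392179974644
```

View pics/w6c.png

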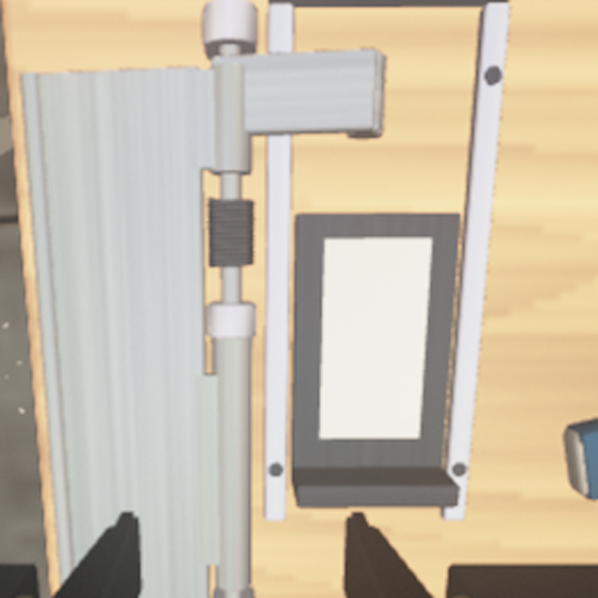

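Request:
move_arm([
  {"tx":0,"ty":0.08,"tz":0,"rx":0,"ry":0,"rz":0,"grip":57},
  {"tx":0,"ty":0,"tz":0,"rx":0,"ry":0,"rz":0,"grip":57},
  {"tx":0,"ty":0,"tz":0,"rx":0,"ry":0,"rz":0,"grip":57},
])

```text
t: 7.12
eef_pos: [477.6, -14.7, 19.9]
tcp_rot: [-1.57, 0.0, -1.667]
ft_force: [-0.8, 2.2, 7.7]
opening: 0.573
```

Request:
move_arm([
  {"tx":0,"ty":0,"tz":0.2,"rx":0,"ry":0,"rz":0,"grip":57},
  {"tx":0,"ty":0,"tz":0.2,"rx":0,"ry":0,"rz":0,"grip":57},
  {"tx":0,"ty":0,"tz":0.2,"rx":0,"ry":0,"rz":0,"grip":57},
  {"tx":0,"ty":0,"tz":0.2,"rx":0,"ry":0,"rz":0,"grip":57},
  {"tx":0,"ty":0,"tz":0.2,"rx":0,"ry":0,"rz":0,"grip":57},
  {"tx":0,"ty":0,"tz":0.2,"rx":0,"ry":0,"rz":0,"grip":57},
  {"tx":0,"ty":0,"tz":0,"rx":0,"ry":0,"rz":0,"grip":57},
])

```text
t: 7.7
eef_pos: [488.0, -15.6, 19.6]
tcp_rot: [-1.574, 0.0, -1.667]
ft_force: [-5.8, 2.0, 6.8]
opening: 0.572
```

```bash
cat >> h.py <<'E'
def look(n):
    stat(); c=env.calibration('wrist'); im,d=snap('wrist',n)
    cv2.imwrite(f'pics/{n}c.png',cv2.resize(im[0:260,150:410],None,fx=2.3,fy=2.3,interpolation=cv2.INTER_CUBIC))
    P=[]
    for x in (0,10,20):
      for y in range(46,80,2):
        w=Rm@np.array([x,y])+t0; u,v=proj(c,[*w,28]); u,v=int(round(u)),int(round(v)); p=ondepth(c,u,v,d[v,u]); P.append((jig(p)[1],p[2]))
    P=np.array(P); print('clip angle est',-np.polyfit(P[:,0],P[:,1],1)[0])
E
python3 -c "
from h import *
look('w7')"
```

```text
t 7.7 jig [-55.6  33. ] tip above board -14.4 rot [-1.5742e+00  1.0000e-04 -1.6666e+00] F [-5.8  2.   6.8] op 0.572
clip angle est 0.20367791787537556
```

View pics/w7c.png

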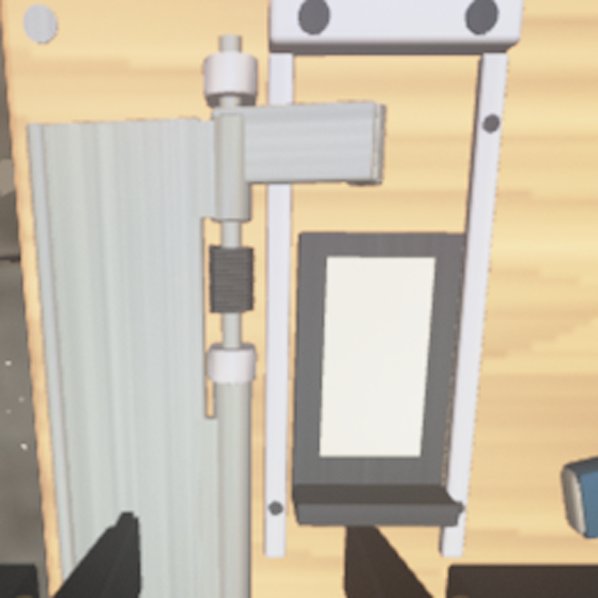

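Request:
move_arm([
  {"tx":0,"ty":0,"tz":0.25,"rx":0,"ry":0,"rz":0,"grip":57},
  {"tx":0,"ty":0,"tz":0.25,"rx":0,"ry":0,"rz":0,"grip":57},
  {"tx":0,"ty":0,"tz":0.25,"rx":0,"ry":0,"rz":0,"grip":57},
  {"tx":0,"ty":0,"tz":0.25,"rx":0,"ry":0,"rz":0,"grip":57},
  {"tx":0,"ty":0,"tz":0.25,"rx":0,"ry":0,"rz":0,"grip":57},
  {"tx":0,"ty":0,"tz":0.25,"rx":0,"ry":0,"rz":0,"grip":57},
  {"tx":0,"ty":0,"tz":0,"rx":0,"ry":0,"rz":0,"grip":57},
])

```text
t: 8.33
eef_pos: [503.2, -17.1, 19.6]
tcp_rot: [-1.574, 0.0, -1.667]
ft_force: [-5.6, 1.6, 7.0]
opening: 0.576
```

```bash
python3 -c "
from h import *
look('w8')"
```

```text
t 8.3333 jig [-40.3  32.9] tip above board -14.4 rot [-1.5738e+00  2.0000e-04 -1.6667e+00] F [-5.6  1.6  7. ] op 0.576
clip angle est 0.20615929118137546
```

View pics/w8c.png

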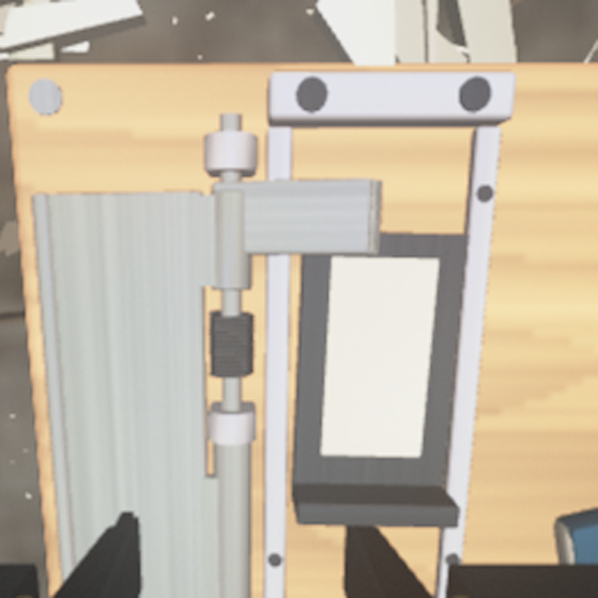

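Request:
move_arm([
  {"tx":0,"ty":0,"tz":0.25,"rx":0,"ry":0,"rz":0,"grip":57},
  {"tx":0,"ty":0,"tz":0.25,"rx":0,"ry":0,"rz":0,"grip":57},
  {"tx":0,"ty":0,"tz":0.25,"rx":0,"ry":0,"rz":0,"grip":57},
  {"tx":0,"ty":0,"tz":0.25,"rx":0,"ry":0,"rz":0,"grip":57},
  {"tx":0,"ty":0,"tz":0.25,"rx":0,"ry":0,"rz":0,"grip":57},
  {"tx":0,"ty":0,"tz":0.25,"rx":0,"ry":0,"rz":0,"grip":57},
  {"tx":0,"ty":0,"tz":0.25,"rx":0,"ry":0,"rz":0,"grip":57},
  {"tx":0,"ty":0,"tz":0,"rx":0,"ry":0,"rz":0,"grip":57},
])

```text
t: 9.05
eef_pos: [520.6, -18.8, 19.6]
tcp_rot: [-1.574, 0.0, -1.667]
ft_force: [-5.4, 2.7, 6.6]
opening: 0.569
```

```bash
python3 -c "
from h import *
look('w9')"
```

```text
t 9.05 jig [-22.8  32.8] tip above board -14.4 rot [-1.5737e+00  1.0000e-04 -1.6667e+00] F [-5.4  2.7  6.6] op 0.569
clip angle est 0.203668335674507
```

View pics/w9c.png

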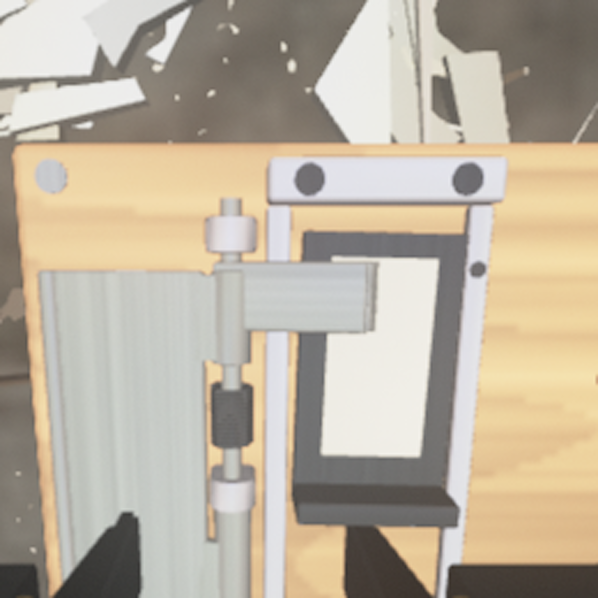

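Request:
move_arm([
  {"tx":0,"ty":0,"tz":0.1,"rx":0,"ry":0,"rz":0,"grip":57},
  {"tx":0,"ty":0,"tz":0.1,"rx":0,"ry":0,"rz":0,"grip":57},
  {"tx":0,"ty":0,"tz":0.1,"rx":0,"ry":0,"rz":0,"grip":57},
  {"tx":0,"ty":0,"tz":0.1,"rx":0,"ry":0,"rz":0,"grip":57},
  {"tx":0,"ty":0,"tz":0,"rx":0,"ry":0,"rz":0,"grip":57},
])

```text
t: 9.52
eef_pos: [524.2, -19.1, 19.6]
tcp_rot: [-1.574, 0.0, -1.667]
ft_force: [-6.2, 1.1, 7.9]
opening: 0.57
```

Request:
move_arm([
  {"tx":0,"ty":0,"tz":0.1,"rx":0,"ry":0,"rz":0,"grip":57},
  {"tx":0,"ty":0,"tz":0.05,"rx":0,"ry":0,"rz":0,"grip":57},
  {"tx":0,"ty":0,"tz":0,"rx":0,"ry":0,"rz":0,"grip":57},
])

```text
t: 9.77
eef_pos: [525.7, -19.3, 19.6]
tcp_rot: [-1.574, 0.0, -1.667]
ft_force: [-6.3, 2.1, 8.3]
opening: 0.573
```

```bash
python3 -c "
from h import *
look('w10')"
```

```text
t 9.7667 jig [-17.7  32.8] tip above board -14.4 rot [-1.5742e+00  1.0000e-04 -1.6667e+00] F [-6.3  2.1  8.3] op 0.573
clip angle est 0.20300611147129355
```

View pics/w10c.png

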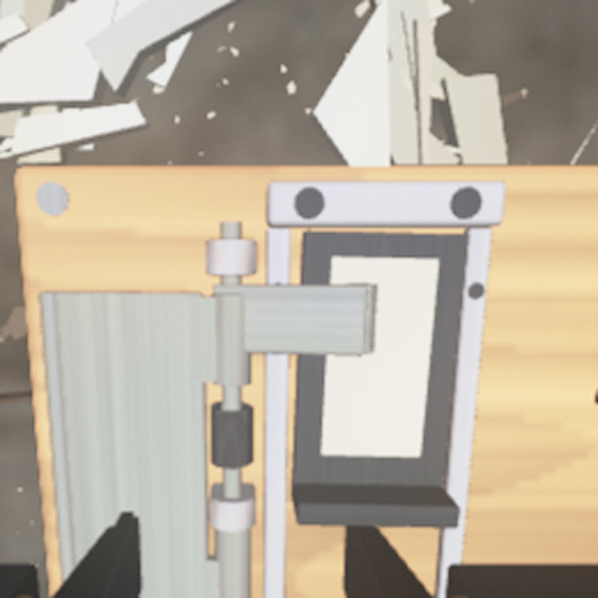

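Request:
move_arm([
  {"tx":0,"ty":0,"tz":0.05,"rx":0,"ry":0,"rz":0,"grip":57},
  {"tx":0,"ty":0,"tz":0.05,"rx":0,"ry":0,"rz":0,"grip":57},
  {"tx":0,"ty":0,"tz":0,"rx":0,"ry":0,"rz":0,"grip":57},
])

```text
t: 10.07
eef_pos: [526.5, -19.3, 19.6]
tcp_rot: [-1.575, 0.0, -1.667]
ft_force: [-7.4, 2.5, 8.0]
opening: 0.571
```

Request:
move_arm([
  {"tx":0,"ty":0,"tz":0.05,"rx":0,"ry":0,"rz":0,"grip":57},
  {"tx":0,"ty":0,"tz":0.05,"rx":0,"ry":0,"rz":0,"grip":57},
  {"tx":0,"ty":0,"tz":0,"rx":0,"ry":0,"rz":0,"grip":57},
])

```text
t: 10.32
eef_pos: [526.7, -19.3, 19.6]
tcp_rot: [-1.576, 0.0, -1.667]
ft_force: [-11.2, 2.3, 11.1]
opening: 0.571
```

Request:
move_arm([
  {"tx":0,"ty":0,"tz":0.05,"rx":0,"ry":0,"rz":0,"grip":57},
  {"tx":0,"ty":0,"tz":0,"rx":0,"ry":0,"rz":0,"grip":57},
  {"tx":0,"ty":0,"tz":0,"rx":0,"ry":0,"rz":0,"grip":57},
])

```text
t: 10.57
eef_pos: [526.7, -19.3, 19.5]
tcp_rot: [-1.577, 0.0, -1.667]
ft_force: [-12.6, 1.3, 12.4]
opening: 0.57
```

```bash
python3 -c "
from h import *
look('w11')
im=cv2.imread('pics/w11.png'); cv2.imwrite('pics/w11d.png',cv2.resize(im[70:240,230:390],None,fx=3.5,fy=3.5,interpolation=cv2.INTER_CUBIC))"
```

```text
t 10.5667 jig [-16.7  32.9] tip above board -14.5 rot [-1.5774e+00  3.0000e-04 -1.6669e+00] F [-12.6   1.3  12.4] op 0.57
clip angle est 0.9701542282554991
```

View pics/w11d.png

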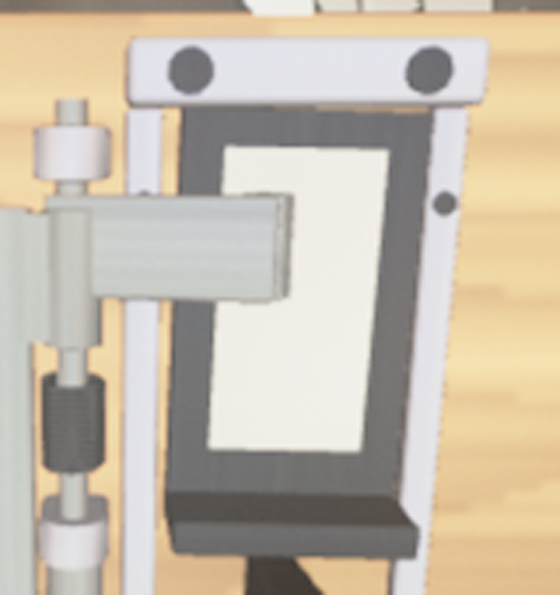

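Request:
move_arm([
  {"tx":0,"ty":0,"tz":-0.1,"rx":0,"ry":0,"rz":0,"grip":57},
  {"tx":0,"ty":0,"tz":-0.1,"rx":0,"ry":0,"rz":0,"grip":57},
  {"tx":0,"ty":0,"tz":-0.2,"rx":0,"ry":0,"rz":0,"grip":57},
  {"tx":0,"ty":0,"tz":-0.2,"rx":0,"ry":0,"rz":0,"grip":57},
  {"tx":0,"ty":0,"tz":0,"rx":0,"ry":0,"rz":0,"grip":57},
])

```text
t: 11.03
eef_pos: [525.4, -19.4, 20.4]
tcp_rot: [-1.566, -0.0, -1.668]
ft_force: [5.0, 2.2, 7.2]
opening: 0.571
```

```bash
python3 -c "
from h import *
look('w12')
im=cv2.imread('pics/w12.png'); cv2.imwrite('pics/w12d.png',cv2.resize(im[70:240,230:390],None,fx=3.5,fy=3.5,interpolation=cv2.INTER_CUBIC))"
```

```text
t 11.0333 jig [-18.   32.7] tip above board -13.6 rot [-1.5663e+00 -1.0000e-04 -1.6676e+00] F [5.  2.2 7.2] op 0.571
clip angle est 0.9539360008346803
```

View pics/w12d.png

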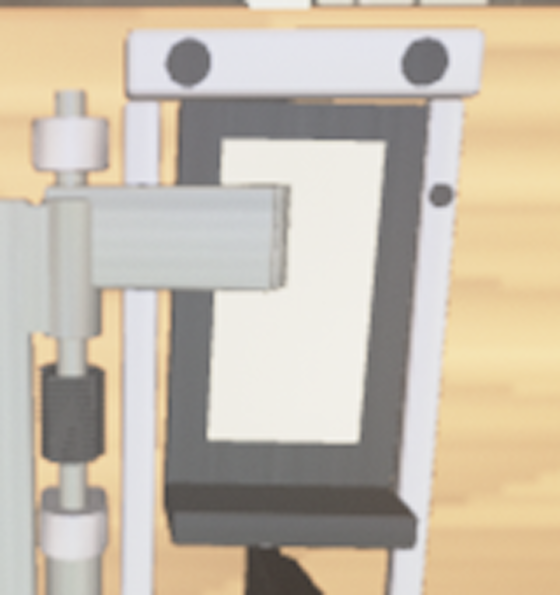

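Request:
move_arm([
  {"tx":0,"ty":0,"tz":-0.2,"rx":0,"ry":0,"rz":0,"grip":57},
  {"tx":0,"ty":0,"tz":-0.2,"rx":0,"ry":0,"rz":0,"grip":57},
  {"tx":0,"ty":0,"tz":0,"rx":0,"ry":0,"rz":0,"grip":57},
])

```text
t: 11.33
eef_pos: [521.8, -19.1, 20.5]
tcp_rot: [-1.566, -0.0, -1.668]
ft_force: [5.4, 2.1, 6.4]
opening: 0.571
```

```bash
python3 -c "
from h import *
look('w13')
im=cv2.imread('pics/w13.png'); cv2.imwrite('pics/w13d.png',cv2.resize(im[70:240,230:390],None,fx=3.5,fy=3.5,interpolation=cv2.INTER_CUBIC))"
```

```text
t 11.3333 jig [-21.7  32.7] tip above board -13.5 rot [-1.5656e+00 -1.0000e-04 -1.6676e+00] F [5.4 2.1 6.4] op 0.571
clip angle est 0.9827015566089384
```

View pics/w13d.png

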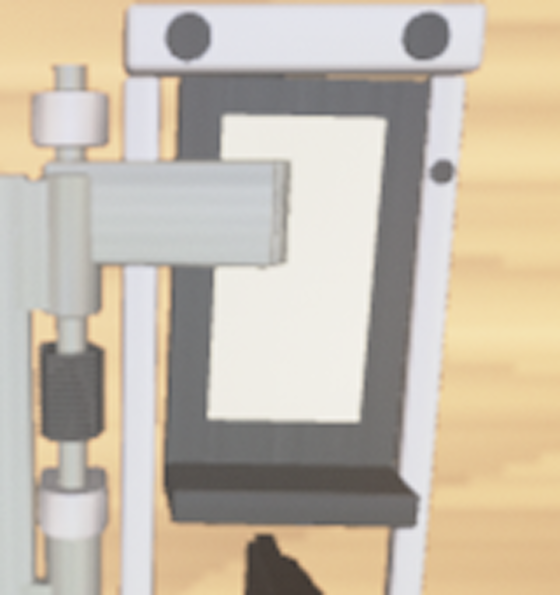

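Request:
move_arm([
  {"tx":0,"ty":-0.1,"tz":0,"rx":0,"ry":0,"rz":0,"grip":57},
  {"tx":0,"ty":-0.1,"tz":0,"rx":0,"ry":0,"rz":0,"grip":57},
  {"tx":0,"ty":-0.1,"tz":0,"rx":0,"ry":0,"rz":0,"grip":57},
  {"tx":0,"ty":-0.2,"tz":0,"rx":0,"ry":0,"rz":0,"grip":57},
  {"tx":0,"ty":-0.4,"tz":0,"rx":0,"ry":0,"rz":0,"grip":57},
  {"tx":0,"ty":-1.0,"tz":0,"rx":0,"ry":0,"rz":0,"grip":57},
  {"tx":0,"ty":-2.0,"tz":0,"rx":0,"ry":0,"rz":0,"grip":57},
  {"tx":0,"ty":-2.0,"tz":-1.0,"rx":0,"ry":0,"rz":0,"grip":57},
  {"tx":0,"ty":-2.0,"tz":-1.0,"rx":0,"ry":0,"rz":0,"grip":57},
  {"tx":0,"ty":0,"tz":0,"rx":0,"ry":0,"rz":0,"grip":57},
])

```text
t: 12.22
eef_pos: [499.5, -16.9, 102.0]
tcp_rot: [-1.567, -0.0, -1.667]
ft_force: [0.5, -0.1, 0.8]
opening: 0.572
```

```bash
python3 -c "
from h import *
stat(); c=env.calibration('wrist'); im,d=snap('wrist','w14')
cv2.imwrite('pics/w14c.png',cv2.resize(im[0:230,170:400],None,fx=2.6,fy=2.6,interpolation=cv2.INTER_CUBIC))
P=[]
for x in(-80,-60,-40,-20):
  for y in range(46,80,2):
    u,v=proj(c,[*(Rm@np.array([x,y])+t0),28]); u,v=int(round(u)),int(round(v)); 
    if v>210: continue
    p=ondepth(c,u,v,d[v,u]); P.append((jig(p)[1],p[2]))
P=np.array(P); P=P[abs(P[:,1]-28)<6]; print(len(P),'angle',-np.polyfit(*P.T,1)[0])
print('coupon')
for x,y in((0,-8),(20,-8),(40,-8),(20,8)):
    u,v=map(int,proj(c,[*(Rm@np.array([x,y])+t0),21])); p=ondepth(c,u,v,d[v,u]); print(jig(p).round(1),p[2].round(1))
"
```

```text
t 12.2167 jig [-44.   32.8] tip above board 68.0 rot [-1.5675e+00 -4.0000e-04 -1.6667e+00] F [ 0.5 -0.1  0.8] op 0.572
34 angle 0.0634686696731014
coupon
[ 0.6 -7.9] 21.0
[20.5 -8. ] 20.6
[40.4 -7.9] 21.5
[20.5  8.7] 20.3
```

View pics/w14c.png

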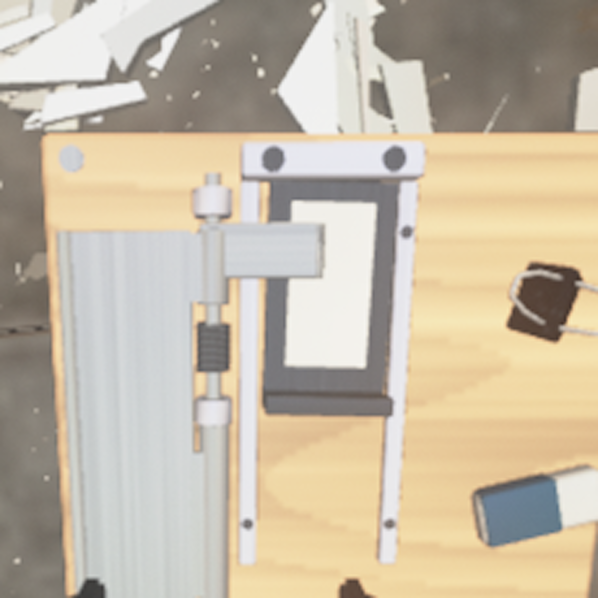

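Request:
move_arm([
  {"tx":0,"ty":-3,"tz":-1.0,"rx":0,"ry":0,"rz":0,"grip":57},
  {"tx":0,"ty":-3,"tz":-1.0,"rx":0,"ry":0,"rz":0,"grip":57},
  {"tx":0,"ty":-3,"tz":-1,"rx":0,"ry":0,"rz":0,"grip":57},
  {"tx":0,"ty":0,"tz":0,"rx":0,"ry":0,"rz":0,"grip":57},
  {"tx":0,"ty":0,"tz":0,"rx":0,"ry":0,"rz":0,"grip":57},
])

```text
t: 12.68
eef_pos: [470.5, -14.1, 189.3]
tcp_rot: [-1.568, -0.0, -1.667]
ft_force: [-0.3, 0.4, -0.2]
opening: 0.569
```

```bash
python3 -c "
from h import *
stat(); c=env.calibration('wrist'); im,d=snap('wrist','w15')
cv2.imwrite('pics/w15c.png',cv2.resize(im[0:190,190:380],None,fx=3.1,fy=3.1,interpolation=cv2.INTER_CUBIC))
P=[]
for x in range(-80,41,4):
  for y in range(47,78,2):
    u,v=proj(c,[*(Rm@np.array([x,y])+t0),29]); u,v=int(round(u)),int(round(v)); 
    p=ondepth(c,u,v,d[v,u]); P.append((jig(p)[1],p[2]))
P=np.array(P); P=P[abs(P[:,1]-28)<6]; print(len(P),'angle',-np.polyfit(*P.T,1)[0], 'h at 66', np.polyval(np.polyfit(*P.T,1),66))
"
```

```text
t 12.6833 jig [-73.2  32.8] tip above board 155.3 rot [-1.5684e+00 -3.0000e-04 -1.6670e+00] F [-0.3  0.4 -0.2] op 0.569
495 angle 0.09376875983862601 h at 66 27.68091976908691
```

View pics/w15c.png

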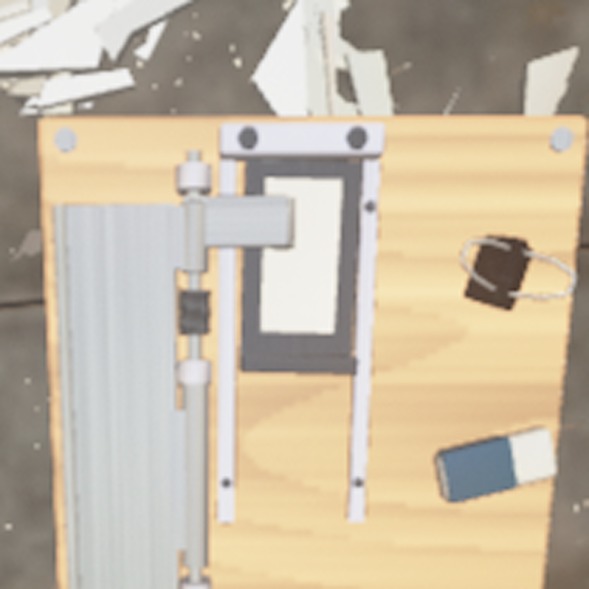

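```bash
python3 -c "
from h import *
c=env.calibration('wrist')
for u,v,z in((243,370,37),(355,372,37),(300,160,21),(300,155,27)):
    print(jig(onplane(c,190+(u+.5)/3.1-.5,(v+.5)/3.1-.5,z)).round(1))
print(env.job_done())"
```

```text
[-4.9 19.2]
[ -5.7 -18.9]
[63.3 -0.1]
[63.7  0.5]
the job is handed in; nothing more can be done
None
```

The sled is home against the end stop with the clip clamped on it, and I handed the job in at about 12.7 s of the 48 s. I don't have the verdict; what follows is from my own last checks.

**What I did:** One fingertip pressed the thumb bar down to about 0.20 rad (from depth readings of the bar's slope). With the bar held there, the other fingertip pushed the sled by its lip until the push force rose from about 6 to 12 N and the sled stopped moving. I backed off the lip, let the bar up, and moved clear.

**Last checks:**
- **Sled position:** The lip's rear face measured at jig x -5 to -6 mm (home is -5), so the sled origin is at about 29.5 mm. It sits very slightly turned in the channel. The coupon read about 21 mm high, level to within about 1 mm.
- **Clip angle:** My final measurement gave about 0.094 rad, inside the clamping range. An earlier reading from closer in gave 0.063 rad; it used far fewer bar points, so I trust the later one.
- **Other objects:** The eraser and the binder clip look unmoved in the last picture, though I did not measure them. The tool force was about 0 N.

**Disagreements:**
- **Fingertip height:** The fingertips met the bar about 25 mm lower in TCP height than "19 mm ahead of the TCP" implies. I went by the force reading and the depth images instead.
- **Clip angle at home:** My angle script failed during the final push and the back-off, reading about 0.97 rad. There I relied on the unchanged TCP height and the force to know the bar was still down.

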